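Pop the skateboard's fuse hatch

ROBOT

A 6-joint arm with a two-finger parallel gripper is mounted at the origin on the work surface. World frame = base frame: x ahead of the robot, y to its left, z up, the work surface at z = 0. Lengths are in m, angles in rad, forces in N, time in s.
With the tool pointing down it reaches from about 0.35 to 0.775 m from the base axis. Payload 7.3 kg.
Tool frame: the origin (TCP) lies on the centre line of the jaws, within the pads' length; the fingertips stand 17 mm ahead of it and the grasp point (between the pads) lies 2 mm behind it (robot.tcp_to_tips is the distance from the TCP to the fingertips, in m); z points along the fingers, y is the line along which they close (so a half turn about z gives the same grasp; the last joint's range is limited). The gripper opens to 92 mm and grips with 3 to 60 N. Pads are 19 mm wide; open, the fingers measure 130 mm over their backs; the gripper's body (75 mm by 190 mm) begins 47 mm behind the grasp point.
Start: joints at [-1.329, 0.342, 1.524, -0, 1.275, -0.146], TCP at [0.199, -0.486, 0.244] pointing down, gripper open.
Joint ranges: [-2.53, 2.53], [-0.77, 2.02], [0.04, 2.7], [-1, 4.14], [0.28, 2.66], [-3.11, 3.11]. Speed limits (rad/s): [2.57, 2.57, 3.14, 3.14, 3.14, 3.14].

INTERFACE

Orientations are given as [roll, pitch, yaw] about the fixed x, y, z axes, in that order (R = Rz(yaw) Ry(pitch) Rx(roll)).
In Python, from cell import robot gives the robot as it stands. The module is installed in compiled form; this text tells all that it offers.
- The arm moves only by the tool carry_out, never from a script. Its argument "commands" is a list of rows, each a list of 3 entries, a list of its own where there are three numbers: the shift along the tool's x, y, z in m, then the turn about the tool's z in rad, then the opening, from 0 (shut) to 1 (fully open). In form: [[[dx, dy, dz], yaw, claw], ...]. A call has 1 to 20 rows; each row shifts and turns the commanded pose from where the row before left it, along the tool's axes as they then stand; what a row does not reach is not made up. A row lasts 1/8 s, in which the tool goes at most 62.5 mm and 10.7 degrees, less where a joint would pass 70% of its speed; a pose out of reach is approached as far as the arm can. A call is refused whole if a number of a shift passes 0.0625 or a number of a turn 0.188, either way. A call with a gripper value outside its range is refused whole. The fingers move at their own pace and stop on an object; "newtons" is the grip in N (left out, the last holds). Time passes only in rows, so rows that do not move let the fingers close. It gives the time, the measured TCP pose, the force, the opening and the grip force at its end, in the units of the state.
- robot.observe(): the state, without advancing time (a new reading comes with each control period).
- robot.read_camera(name): name is "scene" or "top" or "wrist"; returns a dict with "pixels" (384x512x3 uint8, red, green, blue), "fx", "fy", "cx", "cy" (pixels), "view" (4x4, takes a point from world to camera coordinates); the wrist camera has in their place "T_tool_cam" (4x4, takes a point from camera to tool coordinates, whose origin is the TCP and whose axes are the flange's). Camera axes: x right, y up, looking along -z (the intrinsics and any distortion apply to the point x, -y, -z); pixel columns grow to the right and rows downward; lengths in m; the calibration is good to about 2 mm. A picture is of the moment at which its call begins: read the wrist's pose just before it. There is no depth.
- robot.hand_in(): hands the job in; it is judged then, once.
Trained networks look in a picture, given as the dict that the camera call returned (one of the last four; its "shot" number tells which), for a name from the list of things; names that differ only in an ending like _2 or _b are one class to them, and where a whole thing is asked for, a point or a joint stands for the part that bears it (a point fixed in the world has none). Each returns a list of dicts, best first, with "p" (0 to 1); they miss things now and then, are a little off and sometimes report something else, mostly with a low value. They report only what shows in the picture. A call takes as long as a camera call.
- robot.find_in(picture, name): "at" ([column, row] in pixels, amid what is visible of it).
- robot.tip_of(picture, name): "at" ([column, row] in pixels: a listed point, or the origin of a listed thing).
The state is a dict: "time": time; "qpos": joint angles; "qvel": joint speeds; "joint_efforts": joint torques, N m; "tool_pos": TCP position; "tool_rot": TCP orientation; "contact_force": force on the tool from outside, world axes, zero at the start; "torque": the same for the moment, N m; "opening": finger opening in m; "grip_force": force on a finger pad.
Only numpy, scipy, OpenCV 4.12 (cv2) and the standard library are available. Lean on these libraries where they do the work, as an engineer would, in place of code of your own. Each camera call takes 0.05 s, during which the arm holds its last target. There are 200 camera calls.

TASK

An electric skateboard lies upside down on the bench with two press-to-open hatches: press the ribbed end of the narrower hatch, the fuse compartment, all the way down with a fingertip once and let go, so that it springs up by itself. Take the hand away and watch for two seconds that it stays open, without pushing it shut again. Leave the wider hatch shut, and do not move or pick up any of the loose parts lying around.

Things in the scene. Friction and masses are not known exactly. Their poses are not given: they have to be found in the camera images.
- board: electric skateboard lying upside down on the bench, fixed: wooden deck 755 mm long (along its y), 215 mm wide (along its x), 12 mm thick, with an axle and two 80 mm wheels near each end (wheel tops 98 mm above the bench). Origin: underside of the deck, centre; z up.
- narrow_box: fixed black plastic box with the NARROW hatch, 112 x 112 mm, 55 mm high, bolted on the middle of the board beside the other box (left or right of it: it varies). Origin: centre of its underside, 12 mm above the bench; x points away from the robot, towards the hatch's hinge; y along the board; z up.
- wide_box: fixed black plastic box of the same size with the WIDE hatch (86 mm wide); origin and axes as for narrow_box.
- narrow_press (a point): press point on top of the narrow hatch: on its centre line, 16 mm from its free edge, by three dark ribs. The hatch: grey slab 44 mm wide (y), 88 mm long (x), 14 mm thick; shut, its top is level, 12 mm above the box's rim, 67 mm above the box's underside. Hinge line: 72 mm from here along +x, the end away from the robot; free end towards the robot. Axes turn with the hatch; shut: as the box's.
- narrow_hatch (a joint): hatch angle, rad: 0 shut and latched; negative pressed in (stop at -0.095: press point 7 mm lower); positive open (stop at 0.95: free edge risen 70 mm). A press of about 5 N to the stop frees the push-push latch; let go, the hatch springs up to its stop within half a second (up to 5 N on a finger above it). A press under 3 mm leaves it latched; pushed shut again, it latches again.
- wide_press (a point): the same point on the wide hatch: a grey slab 86 mm wide, otherwise as the narrow one, with the same height, hinge side and axes.
- wide_hatch (a joint): angle of the wide hatch, rad, with the same latch: 0 shut, negative pressed in, positive open.
- bearing: loose: steel ball bearing, 22 mm across, 8 mm high, lying on the board between the two boxes. Origin: centre of its underside.
- spacer: loose: aluminium spacer, 16 mm across, 28 mm high, standing on the board between the two boxes. Origin: centre of its underside.
- spare_wheel: loose: grey skateboard wheel lying flat on the bench just beyond the board, 82 mm across, 50 mm high. Origin: centre of its underside.
- threadlock: loose: small white bottle, 28 mm across, 75 mm high, standing on the board between a box and an axle. Origin: centre of its underside.
- socket: loose: steel socket, 24 mm across, 45 mm high, standing on the board between a box and the other axle. Origin: centre of its underside.
- driver: loose: screwdriver, 200 mm long, lying on the bench just beyond the board. Origin: half-way along, on its underside.
- pulley: loose: dark steel drive pulley lying on the bench beyond the board, 60 mm across, 16 mm high. Origin: centre of its underside.

How it is judged:
On the way, in this order (a step that is already met when the one before it is completed fails the run):
1. the narrow hatch is pressed in by the fingers (value of joint narrow_hatch below -0.045 rad and contact force between the fingers and narrow_box above 0.5 N).
2. the narrow hatch has sprung fully open and stays so for 1.5 s with the robot off it (value of joint narrow_hatch above 0.85 rad and contact force between each of the fingers, the arm and narrow_box below 0.1 N), for 1.5 s.
At the end, for the whole second after the job is handed in: the narrow hatch stands open at its stop (more than 0.85 rad), at rest; the wide hatch is shut and latched (-0.03 to 0.05 rad) (value of joint narrow_hatch above 0.85 rad and velocity of joint narrow_hatch between -0.1 and 0.1 rad/s and value of joint wide_hatch between -0.03 and 0.05 rad); the robot touches nothing.
It fails at once if the popped narrow hatch is pushed shut again (a second press) (value of joint narrow_hatch between 0.05 and 0.15 rad and velocity of joint narrow_hatch below -0.08 rad/s).
It fails at once if the wide hatch is pressed in or opened (value of joint wide_hatch below -0.03 rad or value of joint wide_hatch above 0.1 rad).
It fails at once if a loose part is moved by more than 20 mm or lifted (distance of any of bearing, spacer, spare_wheel, threadlock, socket, driver, pulley from where it was at the start of the episode above 0.02 m).
It also fails if it takes over 35 s, if anything falls off the work surface, if the arm or the gripper's body presses on something with over 40 N, if the wrist force passes 120 N, or if a joint passes its speed limit or range.

## Working session

There is one attempt and no reset: what is moved stays moved. The work goes in short steps, Python scripts to look and compute and a tool call to move; the robot and the scene stay as the last step left them, time stands still between calls to the robot, and variables do not carry over. Pictures are saved under pics/ and viewed, at most 10 in all, crops included, and the job is handed in when it is done.

Besides the shell and the picture viewer there is one more tool, called after "Emit:" in YAML: its name, and indented under it one key for each argument. carry_out: Moves the arm, as the interface text tells. Its arguments: {"type":"object","properties":{"commands":{"type":"array"},"newtons":{"type":"number"}},"required":["commands"]}

```bash
mkdir -p pics
cat > h.py <<'E'
import numpy as np, cv2
from cell import robot
def ray(pic,uv,T_wc=None):
    d=np.array([(uv[0]-pic["cx"])/pic["fx"],-(uv[1]-pic["cy"])/pic["fy"],-1.])
    T=np.linalg.inv(np.array(pic["view"])) if T_wc is None else T_wc
    return T[:3,3],T[:3,:3]@d
def at_z(pic,uv,z,T=None):
    o,d=ray(pic,uv,T); return o+d*(z-o[2])/d[2]
E
python3 - <<'E'
from h import *
s=robot.observe(); print(s["tool_pos"],s["tool_rot"],s["time"])
for c in ["top","scene"]:
    p=robot.read_camera(c); print(c,[k for k in p])
    cv2.imwrite(f"pics/{c}.png",p["pixels"][:,:,::-1])
    for n,z in [("narrow_press",.079),("wide_press",.079),("narrow_box",.012),("wide_box",.012)]:
        for r in robot.tip_of(p,n)[:2]: print(n,r["p"],np.round(r["at"]),at_z(p,r["at"],z).round(3))
E
```

```text
[ 0.19845928 -0.4856328   0.24305033] [-3.14006225e+00 -2.13470445e-04  3.87804465e-01] 0.0
top ['pixels', 'fx', 'fy', 'cx', 'cy', 'view', 'shot']
narrow_press 0.75 [301. 242.] [ 0.53  -0.068  0.079]
narrow_press 0.55 [272. 220.] [0.581 0.004 0.079]
wide_press 0.84 [227. 242.] [0.525 0.113 0.079]
narrow_box 0.86 [300. 232.] [ 0.561 -0.073  0.012]
wide_box 0.96 [234. 230.] [0.561 0.101 0.012]
scene ['pixels', 'fx', 'fy', 'cx', 'cy', 'view', 'shot']
narrow_press 0.89 [184. 167.] [ 0.52  -0.059  0.079]
wide_press 0.94 [267. 160.] [0.54  0.114 0.079]
narrow_box 0.68 [186. 201.] [ 0.552 -0.067  0.012]
narrow_box 0.49 [224. 205.] [0.585 0.008 0.012]
wide_box 0.76 [264. 190.] [0.563 0.101 0.012]
```

View pics/top.png

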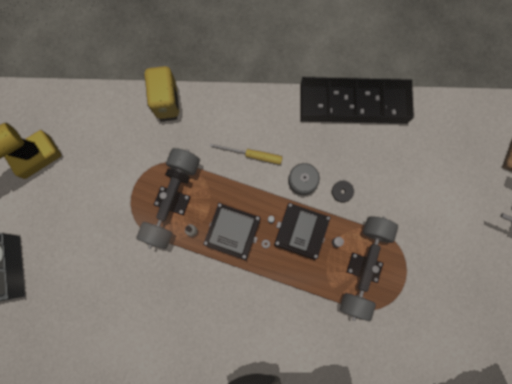

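View pics/scene.png

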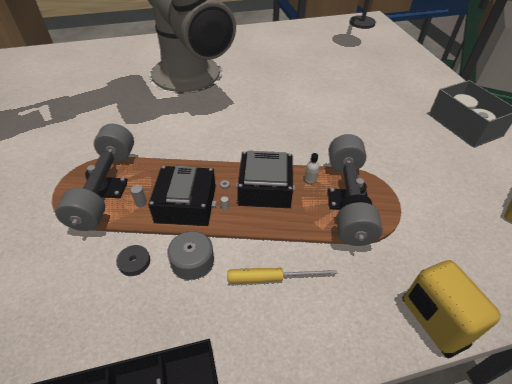

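The top view shows the board turned about -17°, with the narrow box at about (302,232), the wide box at about (233,232), and both hatches shut. The scene view agrees: narrow hatch at (184,180), with its ribs on the robot side. I'll turn the tool, close the gripper and go above the narrow hatch for a closer look.

Emit:
carry_out:
  commands:
    - [[0,0,0],0.172,0]
    - [[0,0,0],0.172,0]
    - [[0,0,0],0.172,0]
    - [[0,0,0],0.172,0]
    - [[0.016,-0.049,0],0,0]
    - [[0.016,-0.049,0],0,0]
    - [[0.016,-0.049,0],0,0]
    - [[0.016,-0.049,0],0,0]
    - [[0.016,-0.049,0],0,0]
    - [[0.016,-0.049,0],0,0]
    - [[0.016,-0.049,0],0,0]
    - [[0.016,-0.049,0],0,0]
    - [[0.016,-0.049,0],0,0]
    - [[0.016,-0.049,0],0,0]
    - [[0,0,0],0,0]
    - [[0,0,0],0,0]
  newtons: 10

```text
time: 2.5
tool_pos: [0.496, -0.0654, 0.2435]
tool_rot: [3.141, 0.001, -0.3]
contact_force: [0.1, -0.1, 0.4]
opening: 0.0005
grip_force: 0.0
```

```bash
cat > look.py <<'E'
from h import *
import sys
from scipy.spatial.transform import Rotation as R
s=robot.observe(); p=robot.read_camera("wrist")
print(s["tool_pos"],s["tool_rot"],s["time"],s["opening"],s["qpos"])
T=np.eye(4);T[:3,:3]=R.from_euler("xyz",s["tool_rot"]).as_matrix();T[:3,3]=s["tool_pos"]
W=T@np.array(p["T_tool_cam"]); print(np.round(p["T_tool_cam"],3))
cv2.imwrite(f"pics/{sys.argv[1]}.png",p["pixels"][:,:,::-1])
np.savez("w.npz",W=W,k=[p[k] for k in("fx","fy","cx","cy")])
for n,z in [("narrow_press",.079),("wide_press",.079),("narrow_box",.012),("wide_box",.012)]:
    for r in robot.tip_of(p,n)[:2]:
        w=at_z(p,r["at"],z,W); print(n,r["p"],np.round(r["at"]),w.round(4),"tool",(T[:3,:3].T@(w-T[:3,3])).round(4))
E
python3 look.py w1
```

```text
[ 0.49596378 -0.0654069   0.24353076] [ 3.14100555e+00  5.43688735e-04 -2.99518801e-01] 2.5 0.0004753982241805257 [-2.84090508e-01  2.97296133e-01  1.58983970e+00 -6.08748149e-04
  1.25500956e+00  1.58641368e+00]
[[-0.     0.959  0.284  0.077]
 [ 1.     0.    -0.     0.   ]
 [-0.     0.284 -0.959 -0.14 ]
 [ 0.     0.     0.     1.   ]]
narrow_press 0.98 [242. 148.] [ 0.5346 -0.0613  0.079 ] tool [ 0.0358 -0.0154  0.1645]
wide_press 0.81 [ 87. 202.] [0.5283 0.1171 0.079 ] tool [-0.0229 -0.184   0.1644]
narrow_box 0.71 [249. 116.] [ 0.5608 -0.0762  0.012 ] tool [ 0.0652 -0.009   0.2315]
wide_box 0.58 [118. 162.] [0.5554 0.1005 0.012 ] tool [ 0.008  -0.1762  0.2314]
wide_box 0.44 [249. 116.] [ 0.5613 -0.0759  0.012 ] tool [ 0.0657 -0.0094  0.2315]
```

View pics/w1.png

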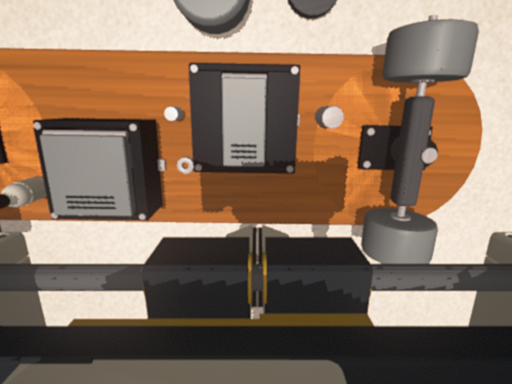

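The view shows the narrow hatch ribs at about (243,152) and its free edge at row 165. At about 1 px/mm the press point, 16 mm in, falls at row 148, which matches the network. The tool is aligned with the box. I'll descend to just above the press point.

Emit:
carry_out:
  commands:
    - [[0.017,-0.008,0.02],0,0]
    - [[0.017,-0.0075,0.03],0,0]
    - [[0,0,0.03],0,0]
    - [[0,0,0.03],0,0]
    - [[0,0,0.02],0,0]
    - [[0,0,0.01],0,0]
    - [[0,0,0],0,0]
    - [[0,0,0],0,0]

```text
time: 3.75
tool_pos: [0.5339, -0.0608, 0.1046]
tool_rot: [3.142, -0.002, -0.3]
contact_force: [-0.0, 1.0, -0.4]
opening: 0.0004
grip_force: 0.0
```

```bash
python3 look.py w2
```

```text
[ 0.53391172 -0.06082805  0.10461791] [ 3.14158764e+00 -1.73152560e-03 -3.00481069e-01] 3.75 0.00044983269407632696 [-2.56052024e-01  5.14300139e-01  1.67476594e+00 -1.00645139e-04
  9.50796979e-01  1.61528378e+00]
[[-0.     0.959  0.284  0.077]
 [ 1.     0.    -0.     0.   ]
 [-0.     0.284 -0.959 -0.14 ]
 [ 0.     0.     0.     1.   ]]
narrow_box 0.82 [262. 169.] [ 0.5596 -0.0736  0.012 ] tool [0.0282 0.0046 0.0927]
narrow_box 0.31 [ 66. 236.] [0.5535 0.1041 0.012 ] tool [-0.0302 -0.1633  0.0926]
wide_box 0.88 [ 67. 237.] [0.5529 0.1037 0.012 ] tool [-0.0307 -0.1628  0.0926]
```

View pics/w2.png

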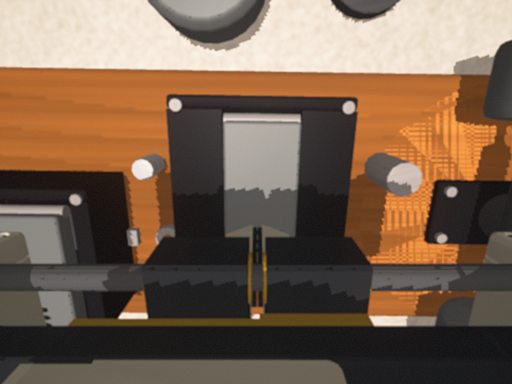

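The hand sits over the ribbed end. The hatch centre column is about 261 and the finger seam about 257, so it is roughly 3 mm off. I'll correct that and go down towards the press.

Emit:
carry_out:
  commands:
    - [[0,0.003,0],0,0]
    - [[0,0,0.003],0,0]
    - [[0,0,0.003],0,0]
    - [[0,0,0.002],0,0]
    - [[0,0,0.002],0,0]
    - [[0,0,0.002],0,0]
    - [[0,0,0],0,0]

```text
time: 4.88
tool_pos: [0.5317, -0.0631, 0.0918]
tool_rot: [3.141, 0.002, -0.3]
contact_force: [-3.9, 0.2, 5.7]
opening: 0.0002
grip_force: 2.8
```

Emit:
carry_out:
  commands:
    - [[0,0,0.002],0,0]
    - [[0,0,0.001],0,0]
    - [[0,0,0.001],0,0]
    - [[0,0,0],0,0]

```text
time: 5.38
tool_pos: [0.5317, -0.0631, 0.0897]
tool_rot: [3.141, 0.001, -0.3]
contact_force: [-10.0, 1.2, 22.2]
opening: 0.0005
grip_force: 11.3
```

Force rose well past 5 N with the tip at z≈0.073, so the hatch is on its stop. Now I'll let go, going up and back towards the robot.

Emit:
carry_out:
  commands:
    - [[0,0,-0.04],0,0]
    - [[-0.02,0,-0.06],0,0]
    - [[-0.04,0,-0.05],0,0]
    - [[-0.04,0,-0.02],0,0]
    - [[-0.04,0,0],0,0]
    - [[0,0,0],0,0]
    - [[0,0,0],0,0]
    - [[0,0,0],0,0]
    - [[0,0,0],0,0]

```text
time: 6.5
tool_pos: [0.4004, -0.0226, 0.2554]
tool_rot: [3.141, 0.001, -0.3]
contact_force: [-0.4, -0.4, -0.1]
opening: 0.0004
grip_force: 0.0
```

```bash
python3 look.py w3; python3 -c "
from h import *
p=robot.read_camera('scene'); cv2.imwrite('pics/s3.png',p['pixels'][80:300,20:440,::-1])"
```

```text
[ 0.40038316 -0.02255214  0.25541499] [ 3.14145958e+00  6.84337337e-04 -3.00423249e-01] 6.5 0.0003765747932144913 [-2.47879768e-01  1.01535035e-01  1.80799764e+00 -1.02768920e-04
  1.23275037e+00  1.62337388e+00]
[[-0.     0.959  0.284  0.077]
 [ 1.     0.    -0.     0.   ]
 [-0.     0.284 -0.959 -0.14 ]
 [ 0.     0.     0.     1.   ]]
wide_press 0.75 [ 91. 103.] [0.5267 0.1165 0.079 ] tool [ 0.0796 -0.1702  0.1763]
narrow_box 0.77 [255.  24.] [ 0.5615 -0.0712  0.012 ] tool [ 0.1685 -0.0013  0.2433]
wide_box 0.55 [120.  80.] [0.5516 0.105  0.012 ] tool [ 0.1069 -0.1666  0.2433]
```

View pics/w3.png

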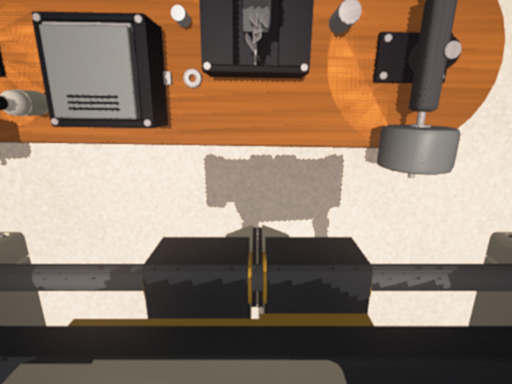

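View pics/s3.png

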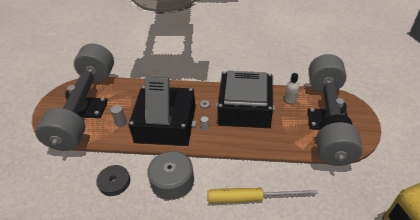

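The narrow hatch stands open: slab raised at (157,100) in the scene crop, and its interior shows at (255,30) in the wrist view. The wide hatch is flat and shut, and the loose parts are where they were. I'll wait two seconds and then hand in.

Emit:
carry_out:
  commands:
    - [[0,0,0],0,0]
    - [[0,0,0],0,0]
    - [[0,0,0],0,0]
    - [[0,0,0],0,0]
    - [[0,0,0],0,0]
    - [[0,0,0],0,0]
    - [[0,0,0],0,0]
    - [[0,0,0],0,0]
    - [[0,0,0],0,0]
    - [[0,0,0],0,0]
    - [[0,0,0],0,0]
    - [[0,0,0],0,0]
    - [[0,0,0],0,0]
    - [[0,0,0],0,0]
    - [[0,0,0],0,0]
    - [[0,0,0],0,0]
    - [[0,0,0],0,0]
    - [[0,0,0],0,0]

```text
time: 9.05
tool_pos: [0.3999, -0.0223, 0.2558]
tool_rot: [3.142, -0.0, -0.3]
contact_force: [-0.5, -0.7, -0.3]
opening: 0.0002
grip_force: 0.0
```

```bash
python3 -c "
from h import *
p=robot.read_camera('scene'); a=cv2.imread('pics/s3.png')[:,:,::-1]
print('changed px',(np.abs(p['pixels'][80:300,20:440].astype(int)-a).max(2)>40).sum())
print(robot.hand_in())"
```

```text
changed px 13
the job is handed in; nothing more can be done
None
```

The narrow hatch was pressed once, sprang open and stayed open through the two-second watch; the wide hatch is shut, the loose parts look unmoved, and the job is handed in (no verdict was returned).

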